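Switch on a ring gauge, zero it and take the reading

ROBOT

A 6-joint arm with a two-finger parallel gripper is mounted at the origin on the work surface. World frame = base frame: x ahead of the robot, y to its left, z up, the work surface at z = 0. Lengths are in m, angles in rad, forces in N, time in s.
With the tool pointing down it reaches from about 0.35 to 0.975 m from the base axis. Payload 4.9 kg.
Tool frame: the origin (TCP) lies at the very end of the fingers, on their centre line; the grasp point (between the pads) lies 19 mm behind it; z points along the fingers, y is the line along which they close (so a half turn about z gives the same grasp; the last joint's range is limited). The gripper opens to 85 mm and grips with 20 to 120 N. Pads are 22 mm wide; open, the fingers measure 114 mm over their backs; the gripper's body (76 mm by 85 mm) begins 54 mm behind the grasp point. The pads swing forward as they close: fully open they stand 13 mm farther back than shut.
Start: joints at [-1.367, 0.053, 1.613, -0, 1.476, -0.119], TCP at [0.198, -0.593, 0.231] pointing down, gripper open.
Joint ranges: [-3.01, 3.01], [-1.01, 2.22], [0.06, 2.58], [-1.02, 4.17], [0.09, 2.62], [-3.14, 3.14]. Speed limits (rad/s): [2.57, 2.57, 3.14, 3.14, 3.14, 3.14].

INTERFACE

Orientations are given as a rotation vector (axis times angle).
In Python, from station import ctrl gives the robot as it stands. The module is installed in compiled form; this text tells all that it offers.
- The arm moves only by the tool jog_arm, never from a script. Its argument "steps" is a list of rows, each an object with "delta_rot": the turn, a rotation vector about the tool's x, y, z in degrees, a list of three; "linear": the shift along the tool's x, y, z in m, a list of three; "grip": the finger opening in m, from 0 to 0.0854. In form: [{"delta_rot": [rx, ry, rz], "linear": [x, y, z], "grip": grip}, ...]. A call has 1 to 10 rows; each row shifts and turns the commanded pose from where the row before left it, along the tool's axes as they then stand; what a row does not reach is not made up. A row lasts 1/10 s, in which the tool goes at most 50 mm and 8.59 degrees, less where a joint would pass 70% of its speed; a pose out of reach is approached as far as the arm can. A call with a gripper value outside its range is refused whole. The fingers move at their own pace and stop on an object; "newtons" is the grip in N (left out, the last holds). Time passes only in rows, so rows that do not move let the fingers close. It gives the time, the measured TCP pose, the force, the opening and the grip force at its end, in the units of the state.
- ctrl.get_obs(): the state, without advancing time (a new reading comes with each control period).
- ctrl.get_image(name): name is "scene" or "top" or "wrist"; returns (picture, depth): 480x640x3 uint8, red, green, blue; 480x640 float32, m along the optical axis (not along the pixel's ray), 0 where there is no reading.
- ctrl.camera_info(name): a dict with "camera_matrix" (3x3 intrinsics, pixels), "distortion" ([k1, k2, p1, p2, k3] as OpenCV has them; the pictures are not rectified), "R" (3x3) and "t" (3): a world point X has camera coordinates R X + t; the wrist camera has in their place "T_tool_cam" (4x4, takes a point from camera to tool coordinates, whose origin is the TCP and whose axes are the flange's). Camera axes: x right, y down, z forward; pixel columns grow to the right and rows downward; lengths in m; the calibration is good to about 2 mm. A picture is of the moment at which its call begins: read the wrist's pose just before it. camera_info takes no time and is no camera call.
- ctrl.finish_job(): hands the job in; it is judged then, once.
The state is a dict: "t": time; "q": joint angles; "dq": joint speeds; "effort": joint torques, N m; "tool_pos": TCP position; "tool_rot": TCP orientation; "contact_force": force on the tool from outside, world axes, zero at the start; "wrist_torque": the same for the moment, N m; "opening": finger opening in m; "grip_force": force on a finger pad.
Only numpy, scipy, OpenCV 4.12 (cv2) and the standard library are available. Lean on these libraries where they do the work, as an engineer would, in place of code of your own. Each camera call takes 0.05 s, during which the arm holds its last target. There are 200 camera calls.

TASK

Start up the ring gauge: first tip the rocker on the grey power box to on by pressing its green end down, then press the blue zero key on the white readout fully down, and only then press the green measure key fully down; all three stay as you leave them. Use fingertips only, leave the yellow clear key alone, keep the order, and do not pick up or shift the rings, micrometers and other things standing about.

Things in the scene. Friction and masses are not known exactly. Their poses are not given: they have to be found in the camera images.
- power_box: grey power box, 120 x 66 x 36 mm high, fixed to the bench, level; it may lie at any yaw. Origin at the centre of its underside, x along its length towards the green end of the rocker, z up
- rocker (a joint): tilt of the black paddle rocker on top of the power box, rad: -0.18 = red end fully down (off), +0.18 = green end fully down (on). It pivots about a level axis across the box, 48 mm above the bench, over the box's centre. It stays where it is left; it takes about 2 to 5 N near its end to tip it, then it meets a hard stop. The paddle is 80 mm long, 34 mm wide, 8 mm thick
- rocker_green (a point): point on the paddle's top face in the middle of its width, on the green patch, 30 mm from the pivot and 10 mm from the paddle's green end; about 57 mm above the bench when off, 47 mm when on. Its axes turn with the paddle
- rocker_red (a point): the same point at the paddle's red end, 30 mm the other side of the pivot
- console: white gauge readout, 200 mm wide (its y), 120 mm deep (its x), fixed to the bench, level. Flat grey key deck 34 mm above the bench on its robot side; along its far side a display hump 32 mm deep, 56 mm high, whose near face is 48 mm beyond the line of key centres. Three keys stand in a row along its y, 62 mm apart, in any order of colour. Origin at the centre of its underside, z up
- key_blue (a joint): travel of the blue zero key, m: 0 = up, 0.007 = fully down against a hard stop. It moves straight down, takes about 4 N, and stays down where it is left (latching, no spring back)
- key_blue_top (a point): centre of the top face of the blue zero key, a round cap 30 mm across in a flat black bezel 40 mm across; 48 mm above the bench when up, 41 mm when down (3 mm above its bezel)
- key_green (a joint): travel of the green measure key, m: 0 = up, 0.007 = fully down against a hard stop. It moves straight down, takes about 4 N, and stays down where it is left (latching, no spring back)
- key_green_top (a point): centre of the top face of the green measure key, a round cap 30 mm across in a flat black bezel 40 mm across; 48 mm above the bench when up, 41 mm when down (3 mm above its bezel)
- key_yellow (a joint): travel of the yellow clear key, m: 0 = up, 0.007 = fully down against a hard stop. It moves straight down, takes about 4 N, and stays down where it is left (latching, no spring back)
- key_yellow_top (a point): centre of the top face of the yellow clear key, a round cap 30 mm across in a flat black bezel 40 mm across; 48 mm above the bench when up, 41 mm when down (3 mm above its bezel)
- stage: stone measuring stage, 150 x 150 x 25 mm, fixed to the bench, level, with a short post and probe at the middle of its far edge, reaching 66 mm above the bench; the work ring and brass ring lie on it. Origin at the centre of its underside
- work_ring: steel ring, 100 mm outside, 78 mm bore, 12 mm high, lying loose on the measuring stage. Bystander. Origin at the centre of its underside
- setting_ring: small brass ring, 36 mm outside, 12 mm high, lying loose on the measuring stage. Bystander. Origin at the centre of its underside
- ring_a: steel ring, 104 mm outside, 12 mm high, lying loose on the bench to one side of the equipment. Bystander. Origin at the centre of its underside
- ring_b: second steel ring, 104 mm outside, 12 mm high, lying loose on the bench to one side of the equipment. Bystander. Origin at the centre of its underside
- micrometer_a: silver bore micrometer standing loose on its 52 mm wide foot, 165 mm high, at the back of the bench. Bystander. Origin at the centre of its underside
- micrometer_b: second silver bore micrometer standing loose on its 52 mm wide foot, 165 mm high, at the back of the bench. Bystander. Origin at the centre of its underside
- pen_cup: black pen cup, 66 mm wide, 80 mm high (135 mm with its pens), standing loose at the back of the bench. Bystander. Origin at the centre of its underside

How it is judged:
By the outcome, as a careful person would: the job done as asked, in the order asked, and still so for the second after the job is handed in, with the robot touching nothing.
It also fails if it takes over 56 s, if anything falls off the work surface, if the arm or the gripper's body presses on something with over 40 N, if the wrist force passes 120 N, or if a joint passes its speed limit or range.

## Working session

There is one attempt and no reset: what is moved stays moved. The work goes in short steps, Python scripts to look and compute and a tool call to move; the robot and the scene stay as the last step left them, time stands still between calls to the robot, and variables do not carry over. Pictures are saved under pics/ and viewed, at most 10 in all, crops included, and the job is handed in when it is done.

Besides the shell and the picture viewer there is one more tool, called after "Emit:" by a JSON object that holds its "api" and its "payload". jog_arm: Moves the arm, as the interface text tells. Its arguments: {"type":"object","properties":{"steps":{"type":"array"},"newtons":{"type":"number"}},"required":["steps"]}

```bash
mkdir -p pics; cat > h.py <<'E'
import numpy as np, cv2
from station import ctrl
def snap(n,f):
    p,d=ctrl.get_image(n); cv2.imwrite(f'pics/{f}.png',p[:,:,::-1]); np.save(f'pics/{f}.npy',d); return p,d
def pt(n,f,u,v,z=None):
    c=ctrl.camera_info(n);d=np.load(f'pics/{f}.npy')
    x,y=cv2.undistortPoints(np.array([[[u,v]]],float),np.array(c['camera_matrix']),np.array(c['distortion']))[0,0]
    R=np.array(c['R']);t=np.array(c['t']); r=R.T@np.array([x,y,1]);o=-R.T@t
    w=np.median(d[int(v)-1:int(v)+2,int(u)-1:int(u)+2])
    return o+r*w, (o+r*(z-o[2])/r[2] if z is not None else None)
E
python3 - <<'E'
from h import *
snap('top','t1');snap('scene','s1')
o=ctrl.get_obs();print(o['t'],o['tool_pos'],o['tool_rot'],o['contact_force'],o['opening'])
E
```

```text
0.1 [ 0.19814332 -0.59214634  0.23014522] [-3.09886717e+00 -5.04498312e-01  9.48296332e-05] [ 0.82490716 -0.2574028  -0.37611121] 0.08517228155622929
```

View pics/t1.png

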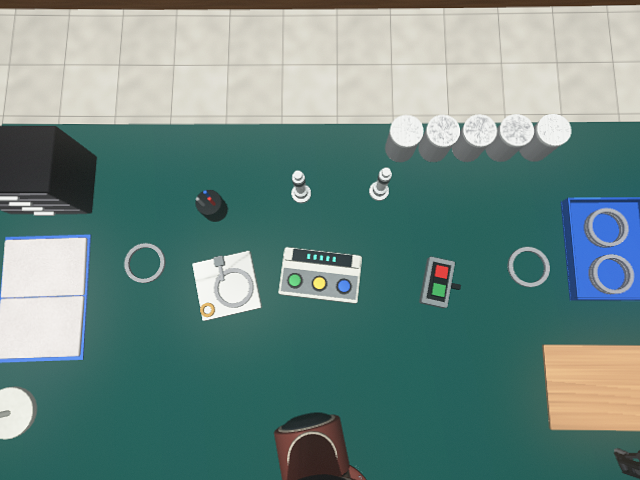

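View pics/s1.png

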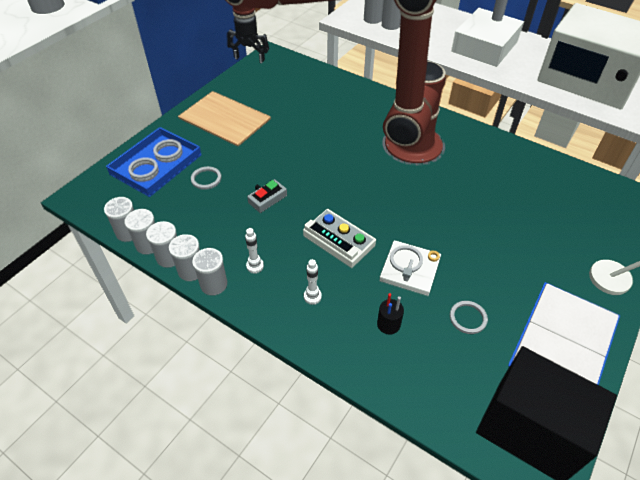

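The top view shows the green, yellow and blue keys at about (295,281), (319,283) and (344,286). The red end of the rocker is at (441,271) and the green end at (439,290). I'll get their centroids by colour and view an enlarged crop.

```bash
python3 - <<'E'
from h import *
P={'t1':('top',dict(kg=(295,281,.048),ky=(319,283,.048),kb=(344,286,.048),rr=(441,271,.047),rg=(439,290,.057))),
 's1':('scene',dict(kg=(360,239,.048),ky=(344,229,.048),kb=(328,219,.048),rr=(261,193,.047),rg=(272,185,.057)))}
for f,(n,pts) in P.items():
    im=cv2.imread(f'pics/{f}.png');hsv=cv2.cvtColor(im,cv2.COLOR_BGR2HSV).astype(int)
    for k,(u,v,z) in pts.items():
        h=hsv[v,u]
        m=((abs(hsv[:,:,0]-h[0])<10)&(hsv[:,:,1]>110)&(hsv[:,:,2]>h[2]*.65)&(hsv[:,:,2]>115)).astype(np.uint8)
        _,l,s,c=cv2.connectedComponentsWithStats(m); i=l[v,u]
        a,b=pt(n,f,*c[i],z); print(f,k,h,s[i],c[i].round(1),a.round(4),b.round(4))
im=cv2.imread('pics/t1.png')
cv2.imwrite('pics/c1.png',cv2.resize(im[235:320,265:475],(800,324),interpolation=cv2.INTER_CUBIC))
E
```

```text
t1 kg [ 67 123 210] [289 275  12  11 106] [294.3 279.9] [0.5388 0.0883 0.0483] [0.5389 0.0883 0.048 ]
t1 ky [ 27 136 250] [313 277  12  12 112] [318.7 282.7] [0.5318 0.0275 0.0488] [0.5319 0.0275 0.048 ]
t1 kb [109 160 235] [338 280  12  12 113] [343.5 285.5] [ 0.5248 -0.0343  0.0475] [ 0.5248 -0.0343  0.048 ]
t1 rr [  1 182 226] [435 265  13  14 142] [441.2 271.5] [ 0.5596 -0.2774  0.0486] [ 0.5598 -0.2778  0.047 ]
t1 rg [ 67 144 179] [432 283  14  14 149] [438.6 289.6] [ 0.514  -0.2673  0.0557] [ 0.5139 -0.267   0.057 ]
s1 kg [ 67 159 196] [355 234   9   7  54] [359.3 236.9] [0.536  0.0857 0.0481] [0.536  0.0857 0.048 ]
s1 ky [ 28 156 253] [339 224  10   8  60] [343.6 227.2] [0.5309 0.0255 0.0501] [0.5293 0.0246 0.048 ]
s1 kb [110 198 234] [324 214   9   8  54] [328.2 217.3] [ 0.523  -0.0372  0.0498] [ 0.5216 -0.0381  0.048 ]
s1 rr [  0 202 232] [255 188  12  10  66] [260.7 192.3] [ 0.5569 -0.2802  0.0522] [ 0.553  -0.2837  0.047 ]
s1 rg [ 66 157 193] [266 180  11   9  64] [271.2 184. ] [ 0.5114 -0.271   0.0586] [ 0.5101 -0.2721  0.057 ]
```

View pics/c1.png

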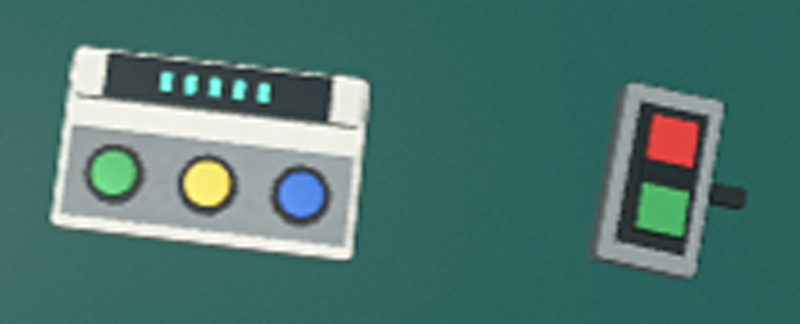

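Key spacing comes out at 61–62 mm and heights match, so the measurements hold. I take rocker_green at about (0.507,-0.267). Next I'll move high over it with the fingers closing.

Emit:
{"api": "jog_arm", "payload": {"steps": [{"delta_rot":[0,0,0],"linear":[0.04,-0.021,0],"grip":0},{"delta_rot":[0,0,0],"linear":[0.04,-0.021,0],"grip":0},{"delta_rot":[0,0,0],"linear":[0.04,-0.021,0],"grip":0},{"delta_rot":[0,0,0],"linear":[0.04,-0.021,0],"grip":0},{"delta_rot":[0,0,0],"linear":[0.04,-0.021,0],"grip":0},{"delta_rot":[0,0,0],"linear":[0.04,-0.021,0],"grip":0},{"delta_rot":[0,0,0],"linear":[0.04,-0.021,0],"grip":0},{"delta_rot":[0,0,0],"linear":[0.04,-0.021,0],"grip":0},{"delta_rot":[0,0,0],"linear":[0.04,-0.021,0],"grip":0},{"delta_rot":[0,0,0],"linear":[0.037,-0.022,0],"grip":0}]}}

```text
t: 1.1
tool_pos: [0.5087, -0.2649, 0.2308]
tool_rot: [-3.1, -0.505, 0.001]
contact_force: [0.2, -0.4, 0.1]
opening: 0.0001
grip_force: 0.0
```

Emit:
{"api": "jog_arm", "payload": {"steps": [{"delta_rot":[0,0,0],"linear":[0,0,0],"grip":0},{"delta_rot":[0,0,0],"linear":[0,0,0],"grip":0},{"delta_rot":[0,0,0],"linear":[0,0,0],"grip":0}]}}

```text
t: 1.4
tool_pos: [0.5071, -0.2673, 0.2309]
tool_rot: [-3.101, -0.503, 0.001]
contact_force: [0.1, 0.1, 0.2]
opening: -0.0001
grip_force: 0.0
```

```bash
python3 - <<'E'
from h import *
from scipy.spatial.transform import Rotation as Ro
o=ctrl.get_obs();p,d=snap('wrist','w1')
c=ctrl.camera_info('wrist');T=np.array(c['T_tool_cam']);R=Ro.from_rotvec(o['tool_rot']).as_matrix()
hsv=cv2.cvtColor(p,cv2.COLOR_RGB2HSV).astype(int)
for k,h0 in (('rr',0),('rg',67),('kb',109)):
    m=((abs(hsv[:,:,0]-h0)<8)&(hsv[:,:,1]>115)&(hsv[:,:,2]>115)).astype(np.uint8)
    _,l,s,cc=cv2.connectedComponentsWithStats(m)
    for i in range(1,len(s)):
        if s[i,4]<200: continue
        u,v=cc[i];x,y=cv2.undistortPoints(np.array([[[u,v]]]),np.array(c['camera_matrix']),np.array(c['distortion']))[0,0]
        w=d[int(v),int(u)];X=R@(T[:3,:3]@(np.array([x,y,1])*w)+T[:3,3])+o['tool_pos'];print(k,s[i],cc[i].round(),X.round(4))
E
```

```text
rr [ 326  119   51   52 1472] [351. 145.] [ 0.5583 -0.2761  0.049 ]
rr [   0  426   53   38 1015] [ 22. 445.] [ 0.0866 -0.0175  0.0131]
rg [ 296  170   50   51 1407] [321. 195.] [ 0.5127 -0.2661  0.054 ]
kb [  31   73   42   38 1162] [51. 92.] [ 0.5239 -0.0358  0.0464]
kb [613 257  27  63 839] [631. 292.] [ 0.5088 -0.61    0.012 ]
```

View pics/w1.png

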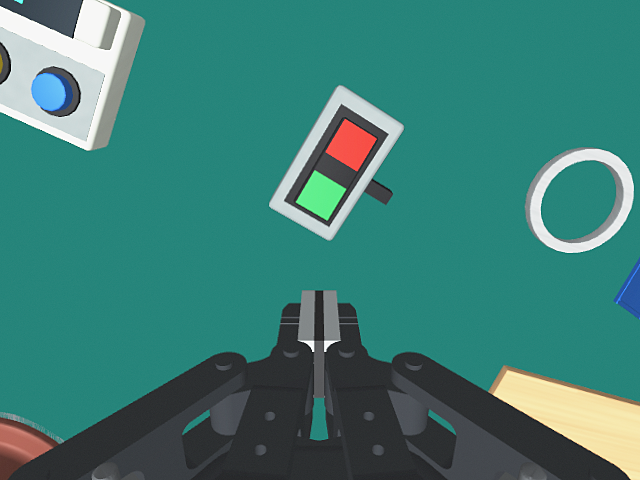

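The wrist view shows the rocker ahead of the closed fingers, red at (351,145) and green at (321,195), and it agrees with the top view. I'll go down and press.

Emit:
{"api": "jog_arm", "payload": {"steps": [{"delta_rot":[0,0,0],"linear":[0,-0.001,0.04],"grip":0},{"delta_rot":[0,0,0],"linear":[0,0,0.04],"grip":0},{"delta_rot":[0,0,0],"linear":[0,0,0.04],"grip":0},{"delta_rot":[0,0,0],"linear":[0,0,0.03],"grip":0},{"delta_rot":[0,0,0],"linear":[0,0,0.01],"grip":0},{"delta_rot":[0,0,0],"linear":[0,0,0.005],"grip":0},{"delta_rot":[0,0,0],"linear":[0,0,0.005],"grip":0},{"delta_rot":[0,0,0],"linear":[0,0,0.005],"grip":0},{"delta_rot":[0,0,0],"linear":[0,0,0.004],"grip":0},{"delta_rot":[0,0,0],"linear":[0,0,0.003],"grip":0}]}}

```text
t: 2.45
tool_pos: [0.508, -0.2665, 0.0505]
tool_rot: [3.099, 0.505, 0.001]
contact_force: [-2.6, -0.6, 5.4]
opening: -0.0002
grip_force: 2.7
```

Emit:
{"api": "jog_arm", "payload": {"steps": [{"delta_rot":[0,0,0],"linear":[0,0,0.001],"grip":0},{"delta_rot":[0,0,0],"linear":[0,0,0.001],"grip":0},{"delta_rot":[0,0,0],"linear":[0,0,0],"grip":0}]}}

```text
t: 2.75
tool_pos: [0.5078, -0.2663, 0.0483]
tool_rot: [3.099, 0.505, 0.0]
contact_force: [-3.7, -0.5, 6.0]
opening: 0.0003
grip_force: 3.1
```

Emit:
{"api": "jog_arm", "payload": {"steps": [{"delta_rot":[0,0,0],"linear":[0,0,0.001],"grip":0},{"delta_rot":[0,0,0],"linear":[0,0,0.001],"grip":0},{"delta_rot":[0,0,0],"linear":[0,0,0],"grip":0}]}}

```text
t: 3.05
tool_pos: [0.5079, -0.2665, 0.048]
tool_rot: [3.099, 0.505, -0.0]
contact_force: [-7.3, 1.3, 14.9]
opening: -0.0004
grip_force: 8.0
```

Emit:
{"api": "jog_arm", "payload": {"steps": [{"delta_rot":[0,0,0],"linear":[0,0,0.001],"grip":0},{"delta_rot":[0,0,0],"linear":[0,0,0],"grip":0}]}}

```text
t: 3.25
tool_pos: [0.508, -0.2666, 0.0479]
tool_rot: [3.1, 0.505, -0.001]
contact_force: [-10.3, 3.1, 19.5]
opening: -0.0003
grip_force: 10.6
```

Emit:
{"api": "jog_arm", "payload": {"steps": [{"delta_rot":[0,0,0],"linear":[0,0,-0.01],"grip":0},{"delta_rot":[0,0,0],"linear":[0,0,-0.04],"grip":0},{"delta_rot":[0,0,0],"linear":[0,0,-0.04],"grip":0},{"delta_rot":[0,0,0],"linear":[0,0,-0.04],"grip":0},{"delta_rot":[0,0,0],"linear":[0,0,-0.04],"grip":0},{"delta_rot":[0,0,0],"linear":[0,0,0],"grip":0},{"delta_rot":[0,0,0],"linear":[0,0,0],"grip":0}]}}

```text
t: 3.95
tool_pos: [0.5083, -0.2658, 0.2155]
tool_rot: [3.099, 0.505, 0.004]
contact_force: [-0.2, 0.6, -0.7]
opening: 0.0001
grip_force: 0.0
```

```bash
cat > m.py <<'E'
from h import *
from scipy.spatial.transform import Rotation as Ro
def wpts(f,hs):
    o=ctrl.get_obs();p,d=snap('wrist',f);print(o['t'],o['tool_pos'])
    c=ctrl.camera_info('wrist');T=np.array(c['T_tool_cam']);R=Ro.from_rotvec(o['tool_rot']).as_matrix()
    hsv=cv2.cvtColor(p,cv2.COLOR_RGB2HSV).astype(int)
    for k,h0 in hs:
        m=((abs(hsv[:,:,0]-h0)<8)&(hsv[:,:,1]>115)&(hsv[:,:,2]>115)).astype(np.uint8)
        _,l,s,cc=cv2.connectedComponentsWithStats(m)
        for i in range(1,len(s)):
            if s[i,4]<200: continue
            u,v=cc[i];x,y=cv2.undistortPoints(np.array([[[u,v]]]),np.array(c['camera_matrix']),np.array(c['distortion']))[0,0]
            w=np.median(d[l==i]);X=R@(T[:3,:3]@(np.array([x,y,1])*w)+T[:3,3])+o['tool_pos'];print(k,s[i],X.round(4))
    print('tool axes',R[:,0].round(4),R[:,1].round(4))
E
python3 - <<'E'
from m import *
wpts('w2',(('rr',0),('rg',67),('kb',109)))
E
```

```text
3.95 [ 0.50825025 -0.2657842   0.21554305]
rr [ 326  125   55   55 1632] [ 0.5571 -0.2759  0.056 ]
rr [  0 441  40  32 649] [ 0.0881 -0.0189  0.0127]
rg [ 296  177   51   48 1353] [ 0.512  -0.2658  0.0474]
kb [  19   74   44   41 1278] [ 0.5239 -0.0361  0.0466]
kb [623 282  17  40 353] [ 0.5023 -0.6092  0.0075]
tool axes [0.9483 0.3175 0.0023] [ 0.3175 -0.9483  0.0019]
```

The rocker is on: its red end is now about 8.6 mm above the green end, a tilt of about 0.18 rad. Next I'll move over the blue key.

Emit:
{"api": "jog_arm", "payload": {"steps": [{"delta_rot":[0,0,0],"linear":[0.0147,-0.0356,0],"grip":0},{"delta_rot":[0,0,0],"linear":[0.0147,-0.0356,0],"grip":0},{"delta_rot":[0,0,0],"linear":[0.0147,-0.0356,0],"grip":0},{"delta_rot":[0,0,0],"linear":[0.0147,-0.0356,0],"grip":0},{"delta_rot":[0,0,0],"linear":[0.0147,-0.0356,0],"grip":0},{"delta_rot":[0,0,0],"linear":[0.0147,-0.0356,0],"grip":0},{"delta_rot":[0,0,0],"linear":[0,0,0],"grip":0},{"delta_rot":[0,0,0],"linear":[0,0,0],"grip":0},{"delta_rot":[0,0,0],"linear":[0,0,0],"grip":0}]}}

```text
t: 4.9
tool_pos: [0.5228, -0.0357, 0.2128]
tool_rot: [-3.1, -0.504, 0.004]
contact_force: [-0.4, -0.7, 0.2]
opening: 0.0002
grip_force: 0.0
```

```bash
python3 - <<'E'
from m import *
wpts('w3',(('kb',109),('ky',27),('kg',67)))
E
```

```text
4.9 [ 0.52278354 -0.03568397  0.21283604]
kb [ 300  185   36   37 1051] [ 0.5239 -0.0332  0.0471]
ky [ 227  151   38   39 1153] [0.5313 0.0279 0.0471]
kg [ 152  117   38   39 1133] [0.5382 0.0894 0.0472]
kg [539 278  49  38 961] [ 0.512  -0.2655  0.0472]
tool axes [ 0.9486  0.3166 -0.0021] [ 0.3166 -0.9486 -0.001 ]
```

Emit:
{"api": "jog_arm", "payload": {"steps": [{"delta_rot":[0,0,0],"linear":[0.0015,-0.001,0.04],"grip":0},{"delta_rot":[0,0,0],"linear":[0,0,0.04],"grip":0},{"delta_rot":[0,0,0],"linear":[0,0,0.04],"grip":0},{"delta_rot":[0,0,0],"linear":[0,0,0.03],"grip":0},{"delta_rot":[0,0,0],"linear":[0,0,0.01],"grip":0},{"delta_rot":[0,0,0],"linear":[0,0,0.004],"grip":0},{"delta_rot":[0,0,0],"linear":[0,0,0.003],"grip":0},{"delta_rot":[0,0,0],"linear":[0,0,0.002],"grip":0},{"delta_rot":[0,0,0],"linear":[0,0,0.002],"grip":0},{"delta_rot":[0,0,0],"linear":[0,0,0],"grip":0}]}}

```text
t: 5.95
tool_pos: [0.5259, -0.0344, 0.0449]
tool_rot: [3.099, 0.505, 0.005]
contact_force: [-0.8, -2.4, 4.0]
opening: 0.0003
grip_force: 1.9
```

Emit:
{"api": "jog_arm", "payload": {"steps": [{"delta_rot":[0,0,0],"linear":[0,0,0.001],"grip":0},{"delta_rot":[0,0,0],"linear":[0,0,0],"grip":0}]}}

```text
t: 6.15
tool_pos: [0.5258, -0.0341, 0.0433]
tool_rot: [3.099, 0.505, 0.005]
contact_force: [1.0, -2.6, 4.0]
opening: -0.0
grip_force: 1.9
```

Emit:
{"api": "jog_arm", "payload": {"steps": [{"delta_rot":[0,0,0],"linear":[0,0,0.001],"grip":0},{"delta_rot":[0,0,0],"linear":[0,0,0.001],"grip":0},{"delta_rot":[0,0,0],"linear":[0,0,0.001],"grip":0},{"delta_rot":[0,0,0],"linear":[0,0,0],"grip":0}]}}

```text
t: 6.55
tool_pos: [0.5255, -0.0339, 0.0408]
tool_rot: [3.1, 0.505, 0.002]
contact_force: [-0.8, -1.6, 11.9]
opening: -0.0003
grip_force: 5.4
```

Emit:
{"api": "jog_arm", "payload": {"steps": [{"delta_rot":[0,0,0],"linear":[0,0,0.001],"grip":0},{"delta_rot":[0,0,0],"linear":[0,0,0],"grip":0}]}}

```text
t: 6.75
tool_pos: [0.5256, -0.0339, 0.0407]
tool_rot: [3.1, 0.505, 0.002]
contact_force: [-4.6, -1.1, 16.5]
opening: 0.0001
grip_force: 8.1
```

The blue key is against its stop at 41 mm. I'll lift and cross to the green key.

Emit:
{"api": "jog_arm", "payload": {"steps": [{"delta_rot":[0,0,0],"linear":[0,0,-0.01],"grip":0},{"delta_rot":[0,0,0],"linear":[0,0,-0.04],"grip":0},{"delta_rot":[0,0,0],"linear":[0,0,-0.04],"grip":0},{"delta_rot":[0,0,0],"linear":[0,0,-0.04],"grip":0},{"delta_rot":[0,0,0],"linear":[0,0,-0.03],"grip":0},{"delta_rot":[0,0,0],"linear":[0.017,-0.037,0],"grip":0},{"delta_rot":[0,0,0],"linear":[0.017,-0.037,0],"grip":0},{"delta_rot":[0,0,0],"linear":[0.017,-0.038,0],"grip":0},{"delta_rot":[0,0,0],"linear":[0,0,0],"grip":0},{"delta_rot":[0,0,0],"linear":[0,0,0],"grip":0}]}}

```text
t: 7.75
tool_pos: [0.5362, 0.0895, 0.1969]
tool_rot: [-3.1, -0.508, 0.005]
contact_force: [-0.3, 0.2, -0.7]
opening: -0.0004
grip_force: 0.0
```

```bash
python3 - <<'E'
from m import *
wpts('w4',(('kb',109),('ky',27),('kg',67)))
E
```

```text
7.75 [0.53619167 0.08954702 0.19688121]
kb [439 252  36  33 910] [ 0.5239 -0.0328  0.04  ]
ky [ 16 183  42  42 848] [0.4665 0.3066 0.0363]
ky [ 373  220   39   39 1152] [0.5317 0.0293 0.0466]
kg [ 302  189   38   38 1117] [0.5383 0.0898 0.0471]
tool axes [ 0.9476  0.3193 -0.003 ] [ 0.3193 -0.9476 -0.0011]
```

The blue key is down (7 mm below the others) and yellow is untouched. Now the green key.

Emit:
{"api": "jog_arm", "payload": {"steps": [{"delta_rot":[0,0,0],"linear":[0.001,0,0.04],"grip":0},{"delta_rot":[0,0,0],"linear":[0,0,0.04],"grip":0},{"delta_rot":[0,0,0],"linear":[0,0,0.04],"grip":0},{"delta_rot":[0,0,0],"linear":[0,0,0.015],"grip":0},{"delta_rot":[0,0,0],"linear":[0,0,0.008],"grip":0},{"delta_rot":[0,0,0],"linear":[0,0,0.004],"grip":0},{"delta_rot":[0,0,0],"linear":[0,0,0.003],"grip":0},{"delta_rot":[0,0,0],"linear":[0,0,0.002],"grip":0},{"delta_rot":[0,0,0],"linear":[0,0,0.002],"grip":0},{"delta_rot":[0,0,0],"linear":[0,0,0],"grip":0}]}}

```text
t: 8.8
tool_pos: [0.5397, 0.089, 0.0458]
tool_rot: [3.1, 0.505, 0.005]
contact_force: [0.3, -0.6, 3.9]
opening: -0.0001
grip_force: 1.8
```

Emit:
{"api": "jog_arm", "payload": {"steps": [{"delta_rot":[0,0,0],"linear":[0,0,0.001],"grip":0},{"delta_rot":[0,0,0],"linear":[0,0,0.001],"grip":0},{"delta_rot":[0,0,0],"linear":[0,0,0],"grip":0}]}}

```text
t: 9.1
tool_pos: [0.5394, 0.089, 0.043]
tool_rot: [3.1, 0.505, 0.004]
contact_force: [2.4, 0.7, 4.6]
opening: -0.0004
grip_force: 1.9
```

Emit:
{"api": "jog_arm", "payload": {"steps": [{"delta_rot":[0,0,0],"linear":[0,0,0.001],"grip":0},{"delta_rot":[0,0,0],"linear":[0,0,0.001],"grip":0},{"delta_rot":[0,0,0],"linear":[0,0,0.001],"grip":0},{"delta_rot":[0,0,0],"linear":[0,0,0.001],"grip":0},{"delta_rot":[0,0,0],"linear":[0,0,0],"grip":0}]}}

```text
t: 9.6
tool_pos: [0.5392, 0.089, 0.0407]
tool_rot: [3.101, 0.505, 0.001]
contact_force: [-3.0, -1.3, 15.9]
opening: 0.0001
grip_force: 8.3
```

Emit:
{"api": "jog_arm", "payload": {"steps": [{"delta_rot":[0,0,0],"linear":[0,0,-0.01],"grip":0},{"delta_rot":[0,0,0],"linear":[0,0,-0.04],"grip":0},{"delta_rot":[0,0,0],"linear":[0,0,-0.04],"grip":0},{"delta_rot":[0,0,0],"linear":[0,0,-0.04],"grip":0},{"delta_rot":[0,0,0],"linear":[0,0,-0.03],"grip":0},{"delta_rot":[0,0,0],"linear":[0,0,0],"grip":0},{"delta_rot":[0,0,0],"linear":[0,0,0],"grip":0},{"delta_rot":[0,0,0],"linear":[0,0,0],"grip":0}]}}

```text
t: 10.4
tool_pos: [0.5365, 0.089, 0.1955]
tool_rot: [-3.1, -0.505, 0.008]
contact_force: [0.1, -0.8, -0.5]
opening: 0.0
grip_force: 0.0
```

```bash
python3 - <<'E'
from m import *
wpts('w5',(('kb',109),('ky',27),('kg',67)))
snap('scene','s2')
for u,v in ((261,192),(271,184)): print(pt('scene','s2',u,v)[0], pt('scene','s1',u,v)[0])
E
```

```text
10.4 [0.53653413 0.08898371 0.19551997]
kb [439 252  36  33 915] [ 0.524  -0.0329  0.04  ]
ky [ 15 184  42  41 847] [0.4664 0.3065 0.0363]
ky [ 373  221   38   39 1158] [0.5317 0.0293 0.0467]
kg [ 302  188   37   37 1073] [0.5383 0.0897 0.0401]
tool axes [ 0.9483  0.3172 -0.0049] [ 0.3172 -0.9484 -0.0016]
[ 0.56228275 -0.27367515  0.06186488] [ 0.55456257 -0.28081269  0.0515165 ]
[ 0.50678298 -0.27611717  0.0522309 ] [ 0.51184068 -0.27169391  0.05867548]
```

Blue and green are down, yellow is up and the rocker is still on, so I'm handing the job in.

```bash
python3 -c "
from station import ctrl
print(ctrl.finish_job())"
```

```text
the job is handed in; nothing more can be done
None
```

The job is handed in at about 10.5 s of the 56 s allowed: I tipped the rocker to on, then pressed the blue zero key fully down, then the green measure key fully down, with the yellow clear key left up and no contact with the bystanders.

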